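# Reset a ratchet copy stand, load the account book and prop it at the third notch

## Task

Get the ratchet copy stand ready for reading: take its board by the steel bar and lift it past the top so that the pawl tips out, then bring the board down until it is fully flat. Lay the account book flat on it, lengthwise up the middle, its lower end against the ledge. Then raise the board to its third notch counted up from flat and leave it propped there with the book on it, without shifting the other things on the counter.

Things in the scene. Friction and masses are not known exactly. Their poses are not given: they have to be found in the camera images.
- stand: Grey copy stand, fixed; base plate 250 x 190 x 12 mm. Origin: centre of the plate on the counter (plate x -120 to +130 mm). x points from the hinge edge (robot side, with the ledge) to the steel bar on the board's free edge; y along the hinge; z up. Ratchet wheel and pawl with a round brass weight stand at the +y side: y 95 to 150 mm, x -180 to -40 mm, up to 130 mm high.
- stand_hinge (a point): Middle of the board's hinge line, fixed: 110 mm from the stand's origin towards -x, 65 mm above the counter; axes as the stand's. How the pawl works: raising the board past the top notch to 1.0 rad or more tips it out, and it stays out while the board is lowered; when the board comes below about 0.04 rad it tips back in by itself, so the next raising catches again.
- board (a joint): Board angle, rad: 0 flat (level), grows as the bar edge rises, stop at 1.08. Raising is free and clicks over four notches, where the let-go board rests at about 0.15, 0.31, 0.47 and 0.63 (third: 0.47, 27 degrees); a notch catches from about 0.04 above its rest angle. Board 0.5 kg, damped hinge (0.6 N m s/rad): let go, it sinks at under 1 rad/s. Lifting takes 3 to 6 N at the bar.
- handle (a point): Middle of the round steel bar at the board's free edge: 12 mm thick, 110 mm long along y, an 8 mm rod at either end joins it to the board; 43 mm from the board's edge to the bar's middle, open between. It moves on a circle of 245 mm radius about the hinge line; 67 mm above the counter when flat. x up the board away from the hinge, y along the bar, z out of the board.
- ledge_mid (a point): Foot of the aluminium ledge, middle, on the board's upper face: 20 mm from the hinge line and 6 mm above it in the board's frame. x up the board towards the bar, y along the ledge, z out of the board. The ledge is 12 mm high over the full width; the face is 160 mm wide and reaches 182 mm up from the ledge. Board 8 mm thick.
- book: Account book, dark hard covers, rigid, 150 x 62 x 14 mm (long side x, width y, thickness z), about 0.16 kg, lying flat on the counter to the left or right of the stand. Origin: centre of its underside. Either end may go to the ledge.
- calculator: desk calculator, grey, 145 x 88 x 20 mm, lying flat. Origin: centre of its underside. Leave it where it is.
- stamp: office stamp, black square block 42 mm with a turned wooden knob, 89 mm tall, upright. Origin: centre of its underside. Leave it where it is.
- coin_dish: round steel coin dish, 104 mm across, 24 mm high. Origin: centre of its underside. Leave it where it is.
- pen_cup: dark steel pen cup, 76 mm across, 95 mm high, pens up to 140 mm. Origin: centre of its underside. Leave it where it is.
- stapler: stapler, 140 x 36 x 38 mm. Origin: centre of its underside. Leave it where it is.
- notes_a: banded bundle of banknotes, 72 x 150 x 37 mm, lying flat. Origin: centre of its underside. Leave it where it is.
- notes_b: second banded bundle of banknotes, 72 x 150 x 37 mm, lying flat. Origin: centre of its underside. Leave it where it is.
There are look-alikes about, which are no part of the job. Of the things shaped like the book, the dark wooden one is meant.

How it is judged:
By the outcome, as a careful person would: the job done as asked, in the order asked, and still so for the second after the job is handed in, with the robot touching nothing.
It also fails if it takes over 72 s, if anything falls off the work surface, if the arm or the gripper's body presses on something with over 40 N, if the wrist force passes 120 N, or if a joint passes its speed limit or range.

## Robot

A 6-joint arm with a two-finger parallel gripper is mounted at the origin on the work surface. World frame = base frame: x ahead of the robot, y to its left, z up, the work surface at z = 0. Lengths are in m, angles in rad, forces in N, time in s.
With the tool pointing down it reaches from about 0.425 to 0.95 m from the base axis. Payload 14.7 kg.
Tool frame: the origin (TCP) lies midway between the tips of the shut fingers; the grasp point (between the pads) lies 19 mm behind it; z points along the fingers, y is the line along which they close (so a half turn about z gives the same grasp; the last joint's range is limited). The gripper opens to 85 mm and grips with 20 to 120 N. Pads are 22 mm wide; open, the fingers measure 114 mm over their backs; the gripper's body (76 mm by 85 mm) begins 54 mm behind the grasp point. The pads swing forward as they close: fully open they stand 13 mm farther back than shut.
Start: joints at [1.1, 0.48, 1.596, -0, 1.065, -0.047], TCP at [0.267, 0.593, 0.231] pointing down, gripper open.
Joint ranges: [-2.75, 2.75], [-0.82, 2.05], [0.23, 2.67], [-1.56, 4.7], [0.09, 2.69], [-2.92, 2.92]. Speed limits (rad/s): [1.89, 1.89, 2.39, 3.01, 3.01, 3.01].

## Interface

Orientations are given as a unit quaternion [x, y, z, w].
In Python, from workcell import robot gives the robot as it stands.
- The arm moves only by the tool send_rows, never from a script. Its argument "steps" is one flat list of numbers, 7 for each row, row after row: the opening, from 0 (shut) to 1 (fully open), then the shift along the tool's x, y, z in m, then the turn, a rotation vector about the tool's x, y, z in degrees. A call has 1 to 12 rows; each row shifts and turns the commanded pose from where the row before left it, along the tool's axes as they then stand; what a row does not reach is not made up. A row lasts 1/8 s, in which the tool goes at most 62.5 mm and 10.7 degrees, less where a joint would pass 70% of its speed; a pose out of reach is approached as far as the arm can. A call with a gripper value outside its range is refused whole. The fingers move at their own pace and stop on an object; the grip force is fixed at half the most. Time passes only in rows, so rows that do not move let the fingers close. It gives the time, the measured TCP pose, the force, the opening and the grip force at its end, in the units of the state.
- robot.get_state(): the state, without advancing time (a new reading comes with each control period).
- robot.read_camera(name): name is "scene" or "top" or "wrist"; returns the picture (384x512x3 uint8, red, green, blue); there is no depth.
- robot.camera_params(name): a dict with "fx", "fy", "cx", "cy" (pixels), "D" ([k1, k2, p1, p2, k3] as OpenCV has them; the pictures are not rectified), "rvec" (rotation vector, rad) and "tvec" (3), from world to camera coordinates, as OpenCV has them. Camera axes: x right, y down, z forward; pixel columns grow to the right and rows downward; lengths in m; the calibration is good to about 2 mm. A picture is of the moment at which its call begins: read the wrist's pose just before it. camera_params takes no time and is no camera call; for the wrist camera it gives the pose at the moment of the call.
- robot.sign_off(): hands the job in; it is judged then, once.
The state is a dict: "clock": time; "joint_positions": joint angles; "joint_vel": joint speeds; "joint_torque": joint torques, N m; "ee_pos": TCP position; "tcp_rot": TCP orientation; "ft_force": force on the tool from outside, world axes, zero at the start; "ft_torque": the same for the moment, N m; "grip_width": finger opening in m; "grip_force": force on a finger pad.
Only numpy, scipy, OpenCV 4.12 (cv2) and the standard library are available. Lean on these libraries where they do the work, as an engineer would, in place of code of your own. Each camera call takes 0.05 s, during which the arm holds its last target. There are 200 camera calls.

## Working session

There is one attempt and no reset: what is moved stays moved. The work goes in short steps, Python scripts to look and compute and a tool call to move; the robot and the scene stay as the last step left them, time stands still between calls to the robot, and variables do not carry over. Pictures are saved under pics/ and viewed, at most 10 in all, crops included, and the job is handed in when it is done.

Besides the shell and the picture viewer there is one more tool, called after "Call:" in YAML: its name, and indented under it one key for each argument. send_rows: Moves the arm, as the interface text tells. Its arguments: {"type":"object","properties":{"steps":{"type":"array"}},"required":["steps"]}

```bash
mkdir -p pics; ls; python3 - <<'E'
from workcell import robot
import cv2
s=robot.get_state(); print({k:s[k] for k in('clock','ee_pos','tcp_rot','grip_width','ft_force')})
for n in('top','scene'):
    im=robot.read_camera(n); cv2.imwrite(f'pics/{n}0.png',cv2.cvtColor(im,cv2.COLOR_RGB2BGR)); print(n,robot.camera_params(n))
t=cv2.imread('pics/top0.png'); cv2.imwrite('pics/top0b.png',cv2.resize(t,(800,600),interpolation=cv2.INTER_CUBIC))
t=cv2.imread('pics/scene0.png'); cv2.imwrite('pics/scene0b.png',cv2.resize(t,(800,600),interpolation=cv2.INTER_CUBIC))
E
```

```text
pics
{'clock': 0.0, 'ee_pos': array([0.26707931, 0.59214013, 0.23068213]), 'tcp_rot': array([ 2.10296083e-01,  9.77637557e-01, -5.85079068e-04, -1.46556324e-04]), 'grip_width': 0.08551250061687848, 'ft_force': array([ 0.50384377, -0.85736977,  0.27624657])}
top {'fx': 404.17046635653725, 'fy': 404.17046635653725, 'cx': 257.9712262405921, 'cy': 194.14186168704313, 'D': array([-0.12728059,  0.        ,  0.        ,  0.        ,  0.        ]), 'rvec': array([ 2.19272272, -2.17774391,  0.06996068]), 'tvec': array([-0.05118591,  0.5170583 ,  1.25090964])}
scene {'fx': 361.45817531124163, 'fy': 361.45817531124163, 'cx': 250.65204273879996, 'cy': 194.33957763464466, 'D': array([-0.0695866,  0.       ,  0.       ,  0.       ,  0.       ]), 'rvec': array([ 2.11754303,  0.879739  , -0.44757839]), 'tvec': array([-0.33977617, -0.19239462,  1.34735698])}
```

View pics/top0b.png

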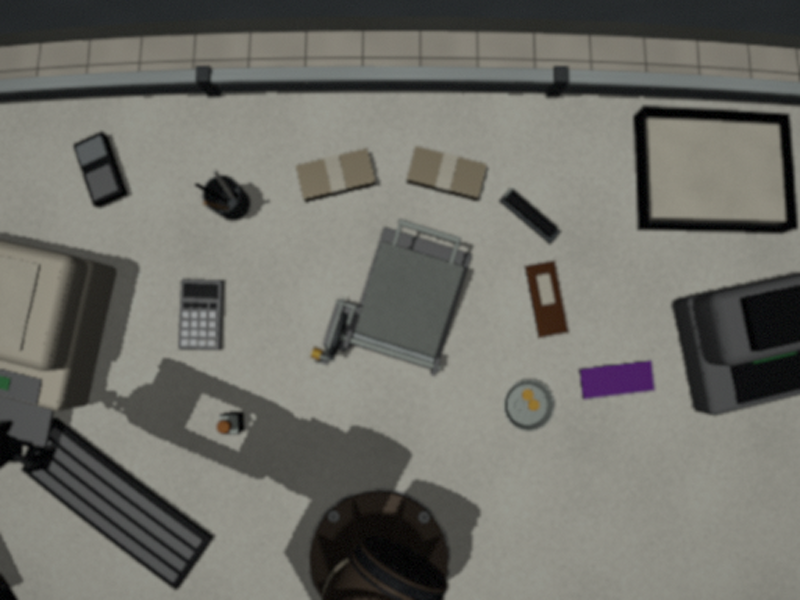

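View pics/scene0b.png

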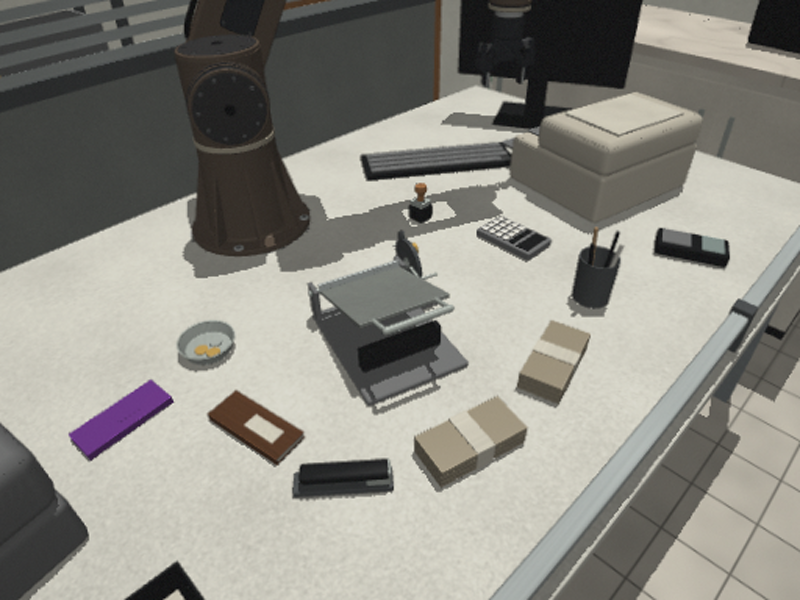

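The top view shows the stand at about (410,295), the brown wooden book at (546,299) to its right, and the purple look-alike at (617,379). The board is part-raised. The scene view shows the bar at about (412,318). Next I'll zoom in on the stand.

```bash
python3 - <<'E'
import cv2,numpy as np
t=cv2.imread('pics/top0.png')[130:250,190:380]; s=cv2.imread('pics/scene0.png')[145:265,180:310]
a=cv2.resize(t,None,fx=4,fy=4,interpolation=cv2.INTER_CUBIC)
b=cv2.resize(s,None,fx=5,fy=5,interpolation=cv2.INTER_CUBIC)
for im,f,(x0,y0) in((a,4,(190,130)),(b,5,(180,145))):
    for i in range(0,im.shape[1]//f,20): cv2.line(im,(i*f,0),(i*f,5),(0,0,255),1); cv2.putText(im,str(x0+i),(i*f,15),0,.4,(0,0,255),1)
    for i in range(0,im.shape[0]//f,20): cv2.line(im,(0,i*f),(5,i*f),(0,0,255),1); cv2.putText(im,str(y0+i),(8,i*f+4),0,.4,(0,0,255),1)
cv2.imwrite('pics/tc.png',a); cv2.imwrite('pics/sc.png',b)
E
```

```text
(no output)
```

View pics/tc.png

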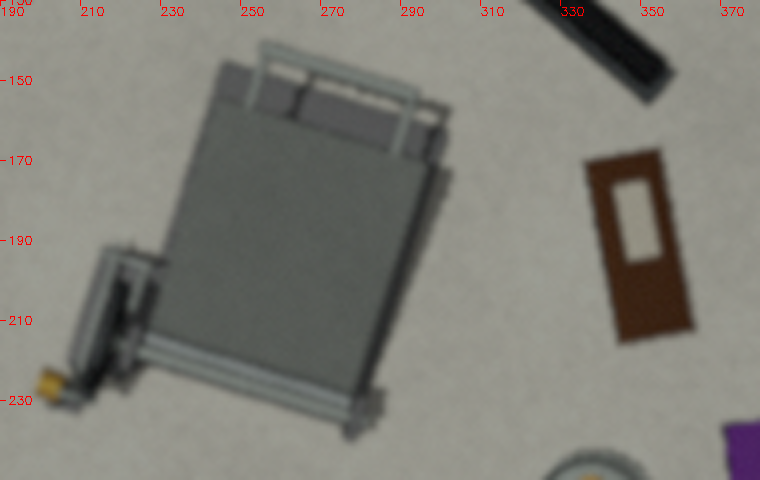

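View pics/sc.png

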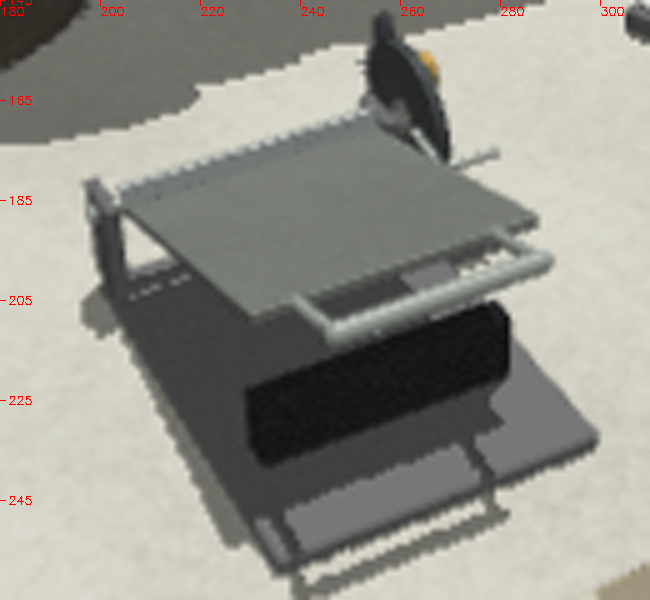

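```bash
cat > h.py <<'E'
import numpy as np,cv2
from workcell import robot
from scipy.spatial.transform import Rotation as R
def ray(n,p):
    c=robot.camera_params(n); K=np.array([[c['fx'],0,c['cx']],[0,c['fy'],c['cy']],[0,0,1]])
    u=cv2.undistortPoints(np.array([[p]],float),K,c['D'])[0,0]; M=cv2.Rodrigues(c['rvec'])[0]
    d=M.T@np.array([u[0],u[1],1]); return -M.T@c['tvec'],d/np.linalg.norm(d)
def plane(n,p,z):
    o,d=ray(n,p); return o+d*(z-o[2])/d[2]
def tri(*obs):
    A=np.zeros((3,3));b=np.zeros(3);L=[]
    for n,p in obs:
        o,d=ray(n,p);P=np.eye(3)-np.outer(d,d);A+=P;b+=P@o;L.append((o,P))
    x=np.linalg.solve(A,b); return x,[float(np.linalg.norm(P@(x-o)))*1e3 for o,P in L]
def rect(mask):
    cs=cv2.findContours(mask,cv2.RETR_EXTERNAL,cv2.CHAIN_APPROX_NONE)[0]
    return cv2.boxPoints(cv2.minAreaRect(max(cs,key=cv2.contourArea)))
E
python3 - <<'E'
from h import *
np.set_printoptions(precision=4,suppress=True)
r,e1=tri(('top',(294.5,153.3)),('scene',(247.5,210.5))); l,e2=tri(('top',(255.5,141.5)),('scene',(288.5,197.5)))
print('bar R,L',r,l,e1,e2,'len',np.linalg.norm(r-l)); d=l-r; print('stand yaw',np.degrees(np.arctan2(-d[0],d[1])))
# plate top corners (far edge), 190 apart
c=[plane('scene',p,.012) for p in((299,232.5),(236,257.5))]; print('plate far corners',c,np.linalg.norm(c[0]-c[1]))
d=c[0]-c[1]; print('yaw',np.degrees(np.arctan2(-d[0],d[1])))
print('plate far left, top cam',plane('top',(246,145.5),.012))
t=cv2.imread('pics/top0.png'); hsv=cv2.cvtColor(t,cv2.COLOR_BGR2HSV)
m=((hsv[...,0]<16)&(hsv[...,1]>110)&(hsv[...,2]>20)).astype('uint8')*255; m[:150]=0;m[:,:320]=0;m[:,375:]=0;m[230:]=0
b=rect(m); print('book px',b); q=np.array([plane('top',p,.014) for p in b]); print(q, np.linalg.norm(np.diff(q,axis=0),axis=1), q.mean(0))
for n,p,z in(('dish',(338,258),.024),('stapler L',(322,121),.038),('stapler R',(357,154),.038),('notesb near-right',(310,127),.037),('purple near',(372,238),.01)): print(n,plane('top',p,z))
# ledge/hinge line ends from top crop
print('ledge ends',plane('top',(226,214),.08),plane('top',(278,230),.08))
E
```

```text
bar R,L [ 0.6281 -0.1483  0.1468] [ 0.6608 -0.0395  0.1397] [3.7645961206662877, 3.764596120666346] [0.6747508368759284, 0.6747508368758727] len 0.11382141400722331
stand yaw -16.698911652216132
plate far corners [array([ 0.6788, -0.0086,  0.012 ]), array([ 0.6239, -0.1836,  0.012 ])] 0.1834570076214247
yaw -17.421668350595603
plate far left, top cam [ 0.6727 -0.0084  0.012 ]
book px [[336.6805 170.8228]
 [353.6368 167.593 ]
 [361.9344 211.1554]
 [344.9781 214.3851]]
[[ 0.5935 -0.2969  0.014 ]
 [ 0.6044 -0.3515  0.014 ]
 [ 0.4659 -0.3768  0.014 ]
 [ 0.4555 -0.3224  0.014 ]] [0.0557 0.1407 0.0553] [ 0.5298 -0.3369  0.014 ]
dish [ 0.3194 -0.2981  0.024 ]
stapler L [ 0.7481 -0.2476  0.038 ]
stapler R [ 0.6442 -0.3572  0.038 ]
notesb near-right [ 0.7286 -0.2097  0.037 ]
purple near [ 0.3811 -0.4098  0.01  ]
ledge ends [0.4533 0.0469 0.08  ] [ 0.4069 -0.1081  0.08  ]
```

```bash
cat >> h.py <<'E'
YAW=np.radians(-17.0); S=np.array([np.cos(YAW),np.sin(YAW),0]); SY=np.array([-S[1],S[0],0]); Z=np.array([0,0,1.])
HINGE=np.array([.4217,-.0259,.065])
def down(yaw): # tool y at this world yaw, pointing down
    y=np.array([np.cos(yaw),np.sin(yaw),0]); z=-Z; return np.c_[np.cross(y,z),y,z]
def tilt(th): # on the bar, leaning with the board
    return np.c_[SY,np.cos(th)*S+np.sin(th)*Z,np.sin(th)*S-np.cos(th)*Z]
def bar(th): return HINGE+.245*(np.cos(th)*S+np.sin(th)*Z)
def tcp(g,M): return g+.019*M[:,2]
def here():
    s=robot.get_state(); return s['ee_pos'],R.from_quat(s['tcp_rot']).as_matrix()
def rows(op,wps,start=None):
    """wps: (pos,M,n) -> rows; shift in mm in tool axes, turn in degrees"""
    p,M=start or here(); out=[]
    for q,N,n in wps:
        w=R.from_matrix(M.T@N).as_rotvec()
        for k in range(n):
            d=M.T@((q-p)/(n-k)); out.append([op]+[float(v) for v in np.round(d,4)]+[float(v) for v in np.round(np.degrees(w/n),2)])
            p=p+M@np.array(out[-1][1:4]); M=M@R.from_rotvec(np.radians(out[-1][4:])).as_matrix()
    for i in range(0,len(out),12): print('CALL',str(sum(out[i:i+12],[])).replace(' ',''))
E
python3 - <<'E'
from h import *
M=tilt(.31); b=bar(.31); print(b)
rows(.45,[(tcp(b,M)-.1*M[:,2],M,20)])
E
```

```text
[ 0.64482667 -0.09411667  0.13973937]
CALL [0.45,-0.0301,-0.0237,0.0007,-0.73,-0.64,4.1,0.45,-0.0317,-0.0215,0.0008,-0.73,-0.64,4.1,0.45,-0.0332,-0.0192,0.0009,-0.73,-0.64,4.1,0.45,-0.0344,-0.0167,0.001,-0.73,-0.64,4.1,0.45,-0.0355,-0.0143,0.0012,-0.73,-0.64,4.1,0.45,-0.0364,-0.0117,0.0015,-0.73,-0.64,4.1,0.45,-0.0372,-0.0091,0.0017,-0.73,-0.64,4.1,0.45,-0.0377,-0.0064,0.0021,-0.73,-0.64,4.1,0.45,-0.038,-0.0037,0.0024,-0.73,-0.64,4.1,0.45,-0.0382,-0.0011,0.0028,-0.73,-0.64,4.1,0.45,-0.0381,0.0016,0.0032,-0.73,-0.64,4.1,0.45,-0.0379,0.0043,0.0037,-0.73,-0.64,4.1]
CALL [0.45,-0.0374,0.007,0.0042,-0.73,-0.64,4.1,0.45,-0.0368,0.0096,0.0047,-0.73,-0.64,4.1,0.45,-0.0359,0.0121,0.0053,-0.73,-0.64,4.1,0.45,-0.0349,0.0146,0.0058,-0.73,-0.64,4.1,0.45,-0.0337,0.0169,0.0064,-0.73,-0.64,4.1,0.45,-0.0324,0.0192,0.007,-0.73,-0.64,4.1,0.45,-0.0309,0.0214,0.0077,-0.73,-0.64,4.1,0.45,-0.0291,0.0235,0.0082,-0.73,-0.64,4.1]
```

Call:
send_rows:
  steps: [0.45,-0.03,-0.024,0.001,-0.7,-0.6,4.1,0.45,-0.032,-0.021,0.001,-0.7,-0.6,4.1,0.45,-0.033,-0.019,0.001,-0.7,-0.6,4.1,0.45,-0.034,-0.017,0.001,-0.7,-0.6,4.1,0.45,-0.036,-0.014,0.001,-0.7,-0.6,4.1,0.45,-0.036,-0.012,0.001,-0.7,-0.6,4.1,0.45,-0.037,-0.009,0.002,-0.7,-0.6,4.1,0.45,-0.038,-0.006,0.002,-0.7,-0.6,4.1,0.45,-0.038,-0.004,0.002,-0.7,-0.6,4.1,0.45,-0.038,-0.001,0.003,-0.7,-0.6,4.1,0.45,-0.038,0.002,0.003,-0.7,-0.6,4.1,0.45,-0.038,0.004,0.004,-0.7,-0.6,4.1]

```text
clock: 1.6
ee_pos: [0.48, 0.1845, 0.2215]
tcp_rot: [0.598, 0.796, 0.057, 0.075]
ft_force: [1.4, 0.1, -0.3]
grip_width: 0.0384
grip_force: 0.0
```

Call:
send_rows:
  steps: [0.45,-0.037,0.007,0.004,-0.7,-0.6,4.1,0.45,-0.037,0.01,0.005,-0.7,-0.6,4.1,0.45,-0.036,0.012,0.005,-0.7,-0.6,4.1,0.45,-0.035,0.015,0.006,-0.7,-0.6,4.1,0.45,-0.034,0.017,0.006,-0.7,-0.6,4.1,0.45,-0.032,0.019,0.007,-0.7,-0.6,4.1,0.45,-0.031,0.021,0.008,-0.7,-0.6,4.1,0.45,-0.029,0.024,0.008,-0.7,-0.6,4.1]

```text
clock: 2.6
ee_pos: [0.6223, -0.0867, 0.2131]
tcp_rot: [0.796, 0.588, 0.089, 0.117]
ft_force: [-0.0, 0.7, 0.4]
grip_width: 0.038
grip_force: 0.0
```

```bash
python3 - <<'E'
from h import *
M=tilt(.31); b=bar(.31)
rows(.45,[(tcp(b,M)-.06*M[:,2],M,2),(tcp(b,M),M,5)])
im=robot.read_camera('wrist'); c=robot.camera_params('wrist')
im=cv2.cvtColor(im,cv2.COLOR_RGB2BGR)
K=np.array([[c['fx'],0,c['cx']],[0,c['fy'],c['cy']],[0,0,1]])
P=np.array([b+.055*SY,b-.055*SY]); px=cv2.projectPoints(P,c['rvec'],c['tvec'],K,c['D'])[0].reshape(-1,2); print(px)
cv2.line(im,*[tuple(int(v) for v in p) for p in px],(0,0,255),1)
cv2.imwrite('pics/w1.png',im)
E
```

```text
CALL [0.45,-0.0003,0.0004,0.018,-0.44,-0.1,-0.05,0.45,-0.0003,0.0003,0.0181,-0.44,-0.1,-0.05,0.45,0.0,-0.0,0.012,-0.0,-0.0,-0.0,0.45,0.0,-0.0,0.012,-0.0,-0.0,-0.0,0.45,0.0,-0.0,0.012,-0.0,-0.0,-0.0,0.45,0.0,-0.0,0.012,-0.0,-0.0,-0.0,0.45,0.0,-0.0,0.012,-0.0,-0.0,-0.0]
[[252.90369807 118.67223199]
 [254.40811484 265.72979136]]
```

View pics/w1.png

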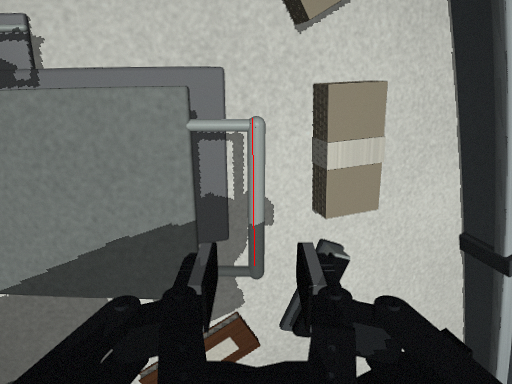

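The wrist view shows the bar running from about (258,118) to (257,275). That puts it about 3 mm further out than predicted, between the opened fingers. I'll shift the target by that amount and descend.

Call:
send_rows:
  steps: [0.45,-0.001,0.002,0.018,-0.4,-0.1,0,0.45,-0.001,0.002,0.018,-0.4,-0.1,0,0.45,0,0,0.012,0,0,0,0.45,0,0,0.012,0,0,0,0.45,0,0,0.012,0,0,0,0.45,0,0,0.012,0,0,0,0.45,0,0,0.012,0,0,0,0.45,0,0,0,0,0,0]

```text
clock: 3.65
ee_pos: [0.6525, -0.0968, 0.1219]
tcp_rot: [0.794, 0.588, 0.091, 0.123]
ft_force: [0.2, 0.1, 0.5]
grip_width: 0.0386
grip_force: 0.0
```

Call:
send_rows:
  steps: [0,0,0,0,0,0,0,0,0,0,0,0,0,0,0,0,0,0,0,0,0,0,0,0,0,0,0,0]

```text
clock: 4.15
ee_pos: [0.6486, -0.0957, 0.1211]
tcp_rot: [0.795, 0.588, 0.089, 0.121]
ft_force: [-14.4, 8.0, -4.3]
grip_width: 0.01
grip_force: 58.4
```

```bash
python3 - <<'E'
from h import *
p,M=here(); g=p-.019*M[:,2]; v=g-HINGE; s,z=v@S,v[2]
print('grasp',g,'r',np.hypot(s,z),'th',np.arctan2(z,s),'y off',v@SY, 'tilt',np.arcsin(M[:,2]@S), robot.get_state()['joint_positions'].round(2))
th0=.31
rows(0,[(tcp(bar(t),tilt(t)),tilt(t),1) for t in np.linspace(th0,1.04,16)[1:]],start=(tcp(bar(th0),tilt(th0)),tilt(th0)))
E
```

```text
grasp [ 0.64318314 -0.09404893  0.13928056] r 0.2433443803381585 th 0.3101996087609048 y off -0.00041573924360306793 tilt 0.3007922051936307 [-0.17  0.5   1.95 -0.1   0.39  0.21]
CALL [0,0.0,0.0006,-0.0119,-2.79,-0.0,-0.0,0,0.0,0.0007,-0.012,-2.79,-0.0,0.0,0,0.0,0.0006,-0.0119,-2.79,-0.0,0.0,0,0.0,0.0006,-0.012,-2.78,-0.0,0.0,0,0.0,0.0007,-0.0119,-2.79,-0.0,0.0,0,0.0,0.0006,-0.0119,-2.79,0.0,0.0,0,0.0,0.0006,-0.012,-2.79,0.0,0.0,0,0.0,0.0007,-0.0119,-2.79,0.0,0.0,0,0.0,0.0006,-0.012,-2.79,-0.0,0.0,0,0.0,0.0006,-0.0119,-2.78,0.0,-0.0,0,0.0,0.0007,-0.0119,-2.79,-0.0,-0.0,0,0.0,0.0006,-0.012,-2.79,-0.0,-0.0]
CALL [0,0.0,0.0006,-0.0119,-2.79,-0.0,-0.0,0,0.0,0.0007,-0.012,-2.79,-0.0,-0.0,0,0.0,0.0006,-0.0119,-2.79,-0.0,-0.0]
```

```bash
python3 - <<'E'
from h import *
th0=.31; f=lambda t: .30+.2*(t-.31)
rows(0,[(tcp(bar(t),tilt(f(t))),tilt(f(t)),1) for t in np.linspace(th0,1.045,17)[1:]],start=(tcp(bar(th0),tilt(f(th0))),tilt(f(th0))))
E
```

```text
CALL [0,-0.0,-0.0002,-0.0112,-0.53,0.0,0.0,0,0.0,-0.0006,-0.0113,-0.52,0.0,0.0,0,0.0,-0.001,-0.0112,-0.53,0.0,-0.0,0,0.0,-0.0015,-0.0111,-0.53,0.0,-0.0,0,0.0,-0.0018,-0.0111,-0.52,0.0,0.0,0,0.0,-0.0022,-0.011,-0.53,0.0,-0.0,0,0.0,-0.0027,-0.0109,-0.52,0.0,0.0,0,0.0,-0.003,-0.0107,-0.53,-0.0,0.0,0,0.0,-0.0035,-0.0107,-0.53,-0.0,0.0,0,0.0,-0.0038,-0.0105,-0.52,-0.0,0.0,0,0.0,-0.0042,-0.0104,-0.53,-0.0,0.0,0,0.0,-0.0046,-0.0102,-0.53,-0.0,0.0]
CALL [0,0.0,-0.005,-0.01,-0.52,-0.0,0.0,0,0.0,-0.0053,-0.0098,-0.53,-0.0,0.0,0,0.0,-0.0057,-0.0096,-0.53,-0.0,0.0,0,0.0,-0.006,-0.0094,-0.52,-0.0,0.0]
```

Call:
send_rows:
  steps: [0,0,-0.004,-0.011,-0.5,0,0,0,0,-0.001,-0.011,-0.5,0,0,0,0,-0.001,-0.011,-0.5,0,0,0,0,-0.0015,-0.011,-0.5,0,0,0,0,-0.002,-0.011,-0.5,0,0,0,0,-0.002,-0.011,-0.5,0,0,0,0,-0.0025,-0.011,-0.5,0,0,0,0,-0.003,-0.011,-0.5,0,0]

```text
clock: 5.15
ee_pos: [0.6092, -0.0836, 0.2011]
tcp_rot: [0.789, 0.584, 0.112, 0.152]
ft_force: [-0.2, 0.1, -6.5]
grip_width: 0.01
grip_force: 58.3
```

```bash
cat >> h.py <<'E'
def report():
    p,M=here(); g=p-.019*M[:,2]; v=g-HINGE; s,z=v@S,v[2]; st=robot.get_state()
    print('clock',st['clock'],'r %.4f th %.3f yoff %.4f tilt %.3f'%(np.hypot(s,z),np.arctan2(z,s),v@SY,np.arcsin(M[:,2]@S)),'F',st['ft_force'].round(1),'j',st['joint_positions'].round(2))
E
python3 -c "from h import *; report()"
```

```text
clock 5.15 r 0.2438 th 0.683 yoff -0.0003 tilt 0.380 F [-0.2  0.1 -6.5] j [-0.15  0.32  2.04 -0.13  0.41  0.25]
```

Good tracking and low force. I'll continue over the top.

Call:
send_rows:
  steps: [0,0,-0.0035,-0.011,-0.5,0,0,0,0,-0.004,-0.0105,-0.5,0,0,0,0,-0.004,-0.0105,-0.5,0,0,0,0,-0.0045,-0.01,-0.5,0,0,0,0,-0.005,-0.01,-0.5,0,0,0,0,-0.0055,-0.01,-0.5,0,0,0,0,-0.0055,-0.01,-0.5,0,0,0,0,-0.0055,-0.009,-0.5,0,0,0,0,0,0,0,0,0]

```text
clock: 6.28
ee_pos: [0.546, -0.0641, 0.2608]
tcp_rot: [0.783, 0.58, 0.133, 0.179]
ft_force: [4.6, -1.3, 3.6]
grip_width: 0.0098
grip_force: 58.7
```

```bash
python3 -c "from h import *; report()"
```

```text
clock 6.275 r 0.2453 th 1.051 yoff -0.0002 tilt 0.451 F [ 4.6 -1.3  3.6] j [-0.12  0.12  2.16 -0.18  0.42  0.32]
```

```bash
python3 - <<'E'
from h import *
f=lambda t: .10+.35*t/1.05
rows(0,[(tcp(bar(t),tilt(f(t))),tilt(f(t)),1) for t in np.linspace(1.05,.0,25)[1:]],start=(tcp(bar(1.05),tilt(.45)),tilt(.45)))
E
```

```text
CALL [0,-0.0,0.0056,0.009,0.84,-0.0,-0.0,0,-0.0,0.0053,0.0091,0.83,-0.0,0.0,0,-0.0,0.005,0.0093,0.84,-0.0,-0.0,0,-0.0,0.0048,0.0095,0.83,-0.0,-0.0,0,-0.0,0.0045,0.0096,0.84,-0.0,-0.0,0,0.0,0.0042,0.0097,0.83,0.0,-0.0,0,-0.0,0.0039,0.0098,0.84,-0.0,-0.0,0,0.0,0.0037,0.01,0.83,-0.0,0.0,0,-0.0,0.0033,0.0101,0.84,-0.0,-0.0,0,0.0,0.0031,0.0102,0.84,-0.0,0.0,0,-0.0,0.0027,0.0103,0.83,-0.0,0.0,0,0.0,0.0025,0.0103,0.84,-0.0,0.0]
CALL [0,0.0,0.0021,0.0105,0.83,-0.0,0.0,0,0.0,0.0019,0.0105,0.84,-0.0,0.0,0,-0.0,0.0015,0.0105,0.83,-0.0,0.0,0,0.0,0.0012,0.0106,0.84,-0.0,0.0,0,-0.0,0.0009,0.0107,0.83,-0.0,0.0,0,-0.0,0.0007,0.0107,0.84,-0.0,0.0,0,-0.0,0.0002,0.0107,0.84,-0.0,0.0,0,-0.0,0.0,0.0107,0.83,-0.0,0.0,0,-0.0,-0.0003,0.0107,0.84,-0.0,0.0,0,-0.0,-0.0007,0.0107,0.83,-0.0,0.0,0,-0.0,-0.0009,0.0107,0.84,-0.0,0.0,0,-0.0,-0.0013,0.0107,0.83,-0.0,0.0]
```

Call:
send_rows:
  steps: [0,0,0.0055,0.009,0.84,0,0,0,0,0.0055,0.009,0.84,0,0,0,0,0.005,0.0095,0.84,0,0,0,0,0.005,0.0095,0.84,0,0,0,0,0.0045,0.0095,0.84,0,0,0,0,0.004,0.0095,0.84,0,0,0,0,0.004,0.01,0.84,0,0,0,0,0.0035,0.01,0.84,0,0,0,0,0.0035,0.01,0.84,0,0,0,0,0.003,0.01,0.84,0,0,0,0,0.003,0.01,0.84,0,0,0,0,0.0025,0.0105,0.84,0,0]

```text
clock: 7.78
ee_pos: [0.6284, -0.0896, 0.1679]
tcp_rot: [0.796, 0.59, 0.08, 0.108]
ft_force: [-2.5, 2.4, -1.0]
grip_width: 0.0102
grip_force: 60.4
```

```bash
python3 -c "from h import *; report()"
```

```text
clock 7.775 r 0.2435 th 0.521 yoff -0.0005 tilt 0.269 F [-2.5  2.4 -1. ] j [-0.17  0.42  1.93 -0.07  0.52  0.18]
```

Call:
send_rows:
  steps: [0,0,0.002,0.0105,0.84,0,0,0,0,0.002,0.0105,0.84,0,0,0,0,0.0015,0.0105,0.84,0,0,0,0,0.001,0.0105,0.84,0,0,0,0,0.001,0.0105,0.84,0,0,0,0,0.0005,0.0105,0.84,0,0,0,0,0,0.0105,0.84,0,0,0,0,0,0.0105,0.84,0,0,0,0,-0.0005,0.0105,0.84,0,0,0,0,-0.0005,0.0105,0.84,0,0,0,0,-0.001,0.0105,0.84,0,0]

```text
clock: 9.15
ee_pos: [0.6555, -0.0979, 0.0565]
tcp_rot: [0.802, 0.594, 0.032, 0.043]
ft_force: [-6.6, 1.7, 0.7]
grip_width: 0.01
grip_force: 58.7
```

```bash
python3 -c "from h import *; report(); p,M=here(); print(p-.019*M[:,2])"
```

```text
clock 9.15 r 0.2428 th 0.043 yoff -0.0005 tilt 0.108 F [-6.6  1.7  0.7] j [-0.19  0.66  1.8  -0.02  0.58  0.13]
[ 0.65354864 -0.09729783  0.0754235 ]
```

Call:
send_rows:
  steps: [0,0,-0.001,0.0045,0,0,0,0,0,-0.001,0.004,0,0,0,0,0,0,0.001,0,0,0,0,0,0,0,0,0,0]

```text
clock: 9.65
ee_pos: [0.6558, -0.0979, 0.0507]
tcp_rot: [0.802, 0.594, 0.034, 0.045]
ft_force: [-19.9, 3.1, 42.0]
grip_width: 0.01
grip_force: 63.3
```

```bash
python3 -c "from h import *; report(); p,M=here(); print(p-.019*M[:,2])"
```

```text
clock 9.65 r 0.2429 th 0.019 yoff -0.0004 tilt 0.113 F [-19.9   3.1  42. ] j [-0.19  0.66  1.8  -0.02  0.56  0.13]
[ 0.65379677 -0.09728675  0.06960177]
```

Call:
send_rows:
  steps: [0,0,-0.001,-0.003,0,0,0,0.45,0,0,0,0,0,0,0.45,0,0,0,0,0,0,0.45,0,0,0,0,0,0,0.45,0,0,-0.012,0,0,0,0.45,0,0,-0.015,0,0,0,0.45,0,0,-0.03,0,0,0,0.45,0,0,-0.04,0,0,0,0.45,0,0,-0.05,0,0,0]

```text
clock: 10.78
ee_pos: [0.638, -0.0925, 0.1989]
tcp_rot: [0.802, 0.594, 0.033, 0.044]
ft_force: [0.6, -0.4, 0.5]
grip_width: 0.0383
grip_force: 0.0
```

```bash
python3 - <<'E'
from h import *
report()
for n in('top','scene','wrist'):
    im=cv2.cvtColor(robot.read_camera(n),cv2.COLOR_RGB2BGR); cv2.imwrite(f'pics/{n}2.png',im)
s=cv2.resize(cv2.imread('pics/scene2.png')[110:265,150:350],(800,600),interpolation=cv2.INTER_CUBIC); cv2.imwrite('pics/sc2.png',s)
# book approach
for bk in[np.array([.530,-.337,0])]:
    M=down(np.radians(100.5-180)); 
    p,_=here(); q=bk+[0,0,.0]
    rows(1.0,[(np.array([.63,-.15,.20]),down(np.radians(-40)),6),(bk+Z*.12,M,8)])
E
```

```text
clock 10.775 r 0.2713 th 0.598 yoff -0.0004 tilt 0.111 F [ 0.6 -0.4  0.5] j [-0.18  0.45  1.74 -0.02  0.84  0.12]
CALL [1.0,-0.0096,0.0011,0.0003,1.1,-0.23,3.84,1.0,-0.0095,0.0018,0.0003,1.1,-0.23,3.84,1.0,-0.0094,0.0024,0.0003,1.1,-0.23,3.84,1.0,-0.0092,0.003,0.0003,1.1,-0.23,3.84,1.0,-0.009,0.0036,0.0003,1.1,-0.23,3.84,1.0,-0.0087,0.0043,0.0003,1.1,-0.23,3.84,1.0,-0.0259,0.0055,0.01,-0.0,-0.0,4.94,1.0,-0.0254,0.0077,0.01,-0.0,-0.0,4.94,1.0,-0.0246,0.0098,0.01,-0.0,-0.0,4.94,1.0,-0.0237,0.0119,0.01,-0.0,-0.0,4.94,1.0,-0.0226,0.0139,0.01,-0.0,-0.0,4.94,1.0,-0.0213,0.0158,0.01,-0.0,-0.0,4.94]
CALL [1.0,-0.0198,0.0176,0.01,-0.0,-0.0,4.94,1.0,-0.0183,0.0192,0.0099,-0.0,-0.0,4.94]
```

View pics/sc2.png

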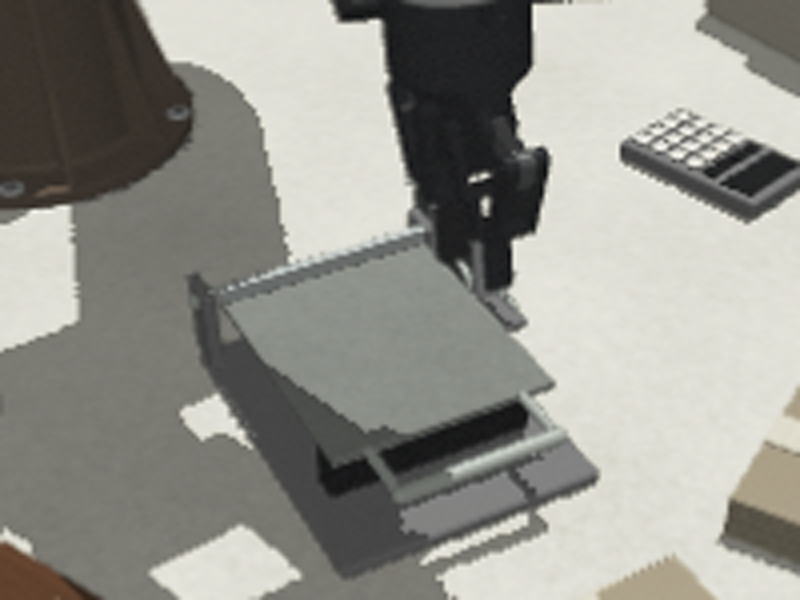

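The board is down, resting over the black block, and the bar runs from about (395,497) to (560,435) in the crop. I'll check its angle by projection.

```bash
python3 - <<'E'
from h import *
c=robot.camera_params('scene');K=np.array([[c['fx'],0,c['cx']],[0,c['fy'],c['cy']],[0,0,1]])
for th in(0,.03,.06):
    b=HINGE+.245*(np.cos(th)*S+np.sin(th)*Z)+.002*Z
    print(th,cv2.projectPoints(np.array([b-.055*SY,b,b+.055*SY]),c['rvec'],c['tvec'],K,c['D'])[0].reshape(-1,2).round(1).tolist())
print('seen',(248.75,238.4),(290,222.4))
E
```

```text
0 [[249.7, 238.2], [269.8, 230.4], [288.9, 223.0]]
0.03 [[249.6, 236.0], [269.8, 228.3], [289.0, 220.8]]
0.06 [[249.5, 233.8], [269.7, 226.0], [289.1, 218.5]]
seen (248.75, 238.4) (290, 222.4)
```

Call:
send_rows:
  steps: [1,-0.0095,0.001,0,1.1,-0.2,3.8,1,-0.0095,0.002,0,1.1,-0.2,3.8,1,-0.0095,0.0025,0,1.1,-0.2,3.8,1,-0.009,0.003,0,1.1,-0.2,3.8,1,-0.009,0.0035,0,1.1,-0.2,3.8,1,-0.0085,0.0045,0,1.1,-0.2,3.8,1,-0.026,0.0055,0.01,0,0,4.9,1,-0.0255,0.0075,0.01,0,0,4.9,1,-0.0245,0.01,0.01,0,0,4.9,1,-0.0235,0.012,0.01,0,0,4.9,1,-0.0225,0.014,0.01,0,0,4.9,1,-0.0215,0.016,0.01,0,0,4.9]

```text
clock: 12.42
ee_pos: [0.5537, -0.2909, 0.1366]
tcp_rot: [0.984, 0.179, -0.002, -0.003]
ft_force: [-0.3, -0.4, 0.5]
grip_width: 0.0855
grip_force: 0.0
```

Call:
send_rows:
  steps: [1,-0.02,0.0175,0.01,0,0,4.9,1,-0.018,0.019,0.01,0,0,4.9,1,0,0,0,0,0,0]

```text
clock: 12.8
ee_pos: [0.5284, -0.3379, 0.1161]
tcp_rot: [0.995, 0.095, -0.003, -0.003]
ft_force: [-0.4, 0.3, 0.4]
grip_width: 0.0851
grip_force: 0.0
```

```bash
python3 - <<'E'
from h import *
c=robot.camera_params('wrist'); im=cv2.cvtColor(robot.read_camera('wrist'),cv2.COLOR_RGB2BGR)
hsv=cv2.cvtColor(im,cv2.COLOR_BGR2HSV); m=((hsv[...,0]<16)&(hsv[...,1]>110)&(hsv[...,2]>20)).astype('uint8')*255
m=cv2.morphologyEx(m,cv2.MORPH_CLOSE,np.ones((35,35)))
b=rect(m); q=np.array([plane('wrist',p,.014) for p in b]); print(b.round(1).tolist(),q.round(4).tolist(),np.linalg.norm(np.diff(q,axis=0),axis=1),q.mean(0))
cv2.polylines(im,[b.astype(int)],True,(0,255,0),1); cv2.imwrite('pics/w3.png',im); print(here())
E
```

```text
[[217.0, 87.0], [302.0, 87.0], [302.0, 269.0], [217.0, 269.0]] [[0.5982, -0.295, 0.014], [0.6097, -0.3542, 0.014], [0.4646, -0.389, 0.014], [0.4505, -0.3176, 0.014]] [0.06022192 0.14922521 0.0727683 ] [ 0.53075459 -0.33896381  0.014     ]
(array([ 0.52918692, -0.33717074,  0.11661736]), array([[ 0.98165339,  0.19060167, -0.00525607],
       [ 0.19062711, -0.98165052,  0.00485464],
       [-0.00423432, -0.00576753, -0.9999744 ]]))
```

View pics/w3.png

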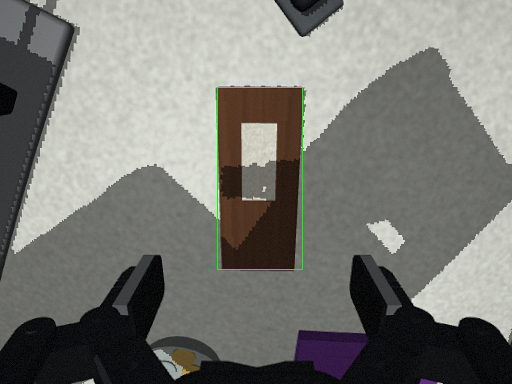

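The wrist view shows the wooden book centred at about (259,178) between the open fingers and aligned with the tool. Its measured size is about 149 x 62 mm, which fits. Descending to grip it.

Call:
send_rows:
  steps: [1,0.001,0.001,0.02,0,-0.3,0,1,0.001,0.001,0.02,0.3,0,0,1,0,0,0.02,0,0,0,1,0,0,0.02,0,0,0,1,0,0,0.015,0,0,0,1,0,0,0.01,0,0,0,1,0,0,0.01,0,0,0,1,0,0,0.004,0,0,0,1,0,0,0,0,0,0]

```text
clock: 13.98
ee_pos: [0.5313, -0.3379, -0.0017]
tcp_rot: [0.995, 0.096, -0.005, -0.005]
ft_force: [0.4, 0.1, 0.5]
grip_width: 0.0857
grip_force: 0.0
```

Call:
send_rows:
  steps: [0,0,0,0,0,0,0,0,0,0,0,0,0,0,0,0,0,0,0,0,0,0,0,0,0,0,0,0]

```text
clock: 14.48
ee_pos: [0.5315, -0.338, -0.0008]
tcp_rot: [0.995, 0.096, -0.004, -0.004]
ft_force: [-1.1, 1.0, 8.8]
grip_width: 0.0601
grip_force: 64.4
```

```bash
python3 - <<'E'
from h import *
p,M0=here(); M=down(np.radians(-107))
t=HINGE+S*(.020+.075+.008); t[2]=.071
print(t)
rows(0,[(p+Z*.06,M0,3),(t+Z*.06,M,9),(t+Z*.004,M,5)])
E
```

```text
[ 0.52019939 -0.05601429  0.071     ]
CALL [0,-0.0002,-0.0002,-0.02,0.0,0.0,0.0,0,-0.0001,-0.0002,-0.02,0.0,0.0,0.0,0,-0.0002,-0.0002,-0.02,0.0,0.0,0.0,0,0.0047,-0.0311,-0.0077,-0.05,0.06,3.11,0,0.003,-0.0313,-0.0078,-0.05,0.06,3.11,0,0.0013,-0.0314,-0.0078,-0.05,0.06,3.11,0,-0.0004,-0.0314,-0.0078,-0.05,0.06,3.11,0,-0.0021,-0.0313,-0.0078,-0.05,0.06,3.11,0,-0.0037,-0.0311,-0.0079,-0.05,0.06,3.11,0,-0.0054,-0.0309,-0.0079,-0.05,0.06,3.11,0,-0.0071,-0.0306,-0.0079,-0.05,0.06,3.11,0,-0.0088,-0.0301,-0.008,-0.05,0.06,3.11]
CALL [0,0.0,-0.0,0.0112,0.01,0.01,0.0,0,0.0,-0.0,0.0112,0.01,0.01,0.0,0,0.0,-0.0,0.0112,0.01,0.01,0.0,0,0.0,-0.0,0.0112,0.01,0.01,0.0,0,0.0,-0.0,0.0112,0.01,0.01,0.0]
```

Call:
send_rows:
  steps: [0,0,0,-0.025,0,0,0,0,0,0,-0.025,0,0,0,0,0,0,-0.025,0,0,0,0,0.0045,-0.031,-0.006,0,0,3.1,0,0.003,-0.0315,-0.006,0,0,3.1,0,0.0015,-0.0315,-0.006,0,0,3.1,0,-0.0005,-0.0315,-0.006,0,0,3.1,0,-0.002,-0.0315,-0.006,0,0,3.1,0,-0.0035,-0.031,-0.006,0,0,3.1,0,-0.0055,-0.031,-0.006,0,0,3.1,0,-0.007,-0.0305,-0.006,0,0,3.1,0,-0.009,-0.03,-0.006,0,0,3.1]

```text
clock: 15.98
ee_pos: [0.5206, -0.0553, 0.1302]
tcp_rot: [0.989, -0.148, -0.005, -0.003]
ft_force: [0.0, -0.1, -2.2]
grip_width: 0.06
grip_force: 66.6
```

```bash
python3 - <<'E'
from h import *
M=down(np.radians(-107)); t=HINGE+S*(.020+.075+.008); t[2]=.071
p,_=here(); print(p, (p-t)@S,(p-t)@SY,robot.get_state()['grip_width'])
rows(0,[(t+Z*.02,M,4),(t+Z*.003,M,4)])
im=cv2.cvtColor(robot.read_camera('wrist'),cv2.COLOR_RGB2BGR); cv2.imwrite('pics/w4.png',im)
E
```

```text
[ 0.52056667 -0.05526594  0.13019362] 0.00013244098332389236 0.0008230270281489122 0.06002574991580513
CALL [0,0.0001,0.0003,0.0098,-0.07,0.17,0.01,0,0.0,0.0002,0.0098,-0.07,0.17,0.01,0,0.0,0.0002,0.0098,-0.07,0.17,0.01,0,0.0,0.0002,0.0098,-0.07,0.17,0.01,0,0.0,0.0,0.0042,0.0,-0.0,-0.0,0,0.0,0.0,0.0043,0.0,-0.0,-0.0,0,0.0,0.0,0.0042,0.0,-0.0,-0.0,0,0.0,0.0,0.0043,0.0,-0.0,-0.0]
```

View pics/w4.png

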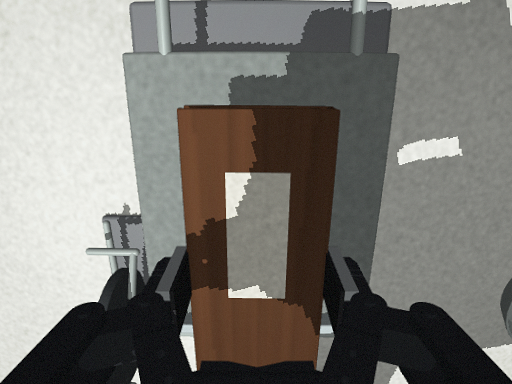

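The book is held square over the board: its top edge is centred at x≈259 and the board's at x≈260. Lowering it now.

Call:
send_rows:
  steps: [0,0,0,0.01,0,0.2,0,0,0,0.0005,0.01,-0.2,0.2,0,0,0,0,0.01,0,0.2,0,0,0,0,0.01,0,0,0,0,0,0,0.006,0,0,0,0,0,0,0.006,0,0,0,0,0,0,0.004,0,0,0,0,0,0,0,0,0,0]

```text
clock: 17.02
ee_pos: [0.5201, -0.0565, 0.0735]
tcp_rot: [0.989, -0.147, -0.001, -0.001]
ft_force: [0.7, 0.3, -1.4]
grip_width: 0.0603
grip_force: 66.6
```

Next I'll push 2 mm at a time towards the ledge (tool −x) until it touches.

Call:
send_rows:
  steps: [0,-0.002,0,0,0,0,0,0,-0.002,0,0,0,0,0,0,-0.002,0,0,0,0,0,0,0,0,0,0,0,0]

```text
clock: 17.52
ee_pos: [0.5143, -0.0547, 0.0738]
tcp_rot: [0.989, -0.147, -0.001, -0.001]
ft_force: [-0.2, -0.3, -2.9]
grip_width: 0.0601
grip_force: 66.6
```

Call:
send_rows:
  steps: [0,-0.0015,0,0,0,0,0,0,-0.001,0,0,0,0,0,0,0,0,0,0,0,0]

```text
clock: 17.9
ee_pos: [0.5129, -0.0542, 0.0739]
tcp_rot: [0.989, -0.147, 0.0, -0.001]
ft_force: [5.7, -1.5, -1.7]
grip_width: 0.0604
grip_force: 66.6
```

Ledge contact (6 N). Setting the book down.

Call:
send_rows:
  steps: [0,0,0,0.0015,0,0,0,0,0,0,0.0015,0,0,0,0,0,0,0,0,0,0]

```text
clock: 18.27
ee_pos: [0.5129, -0.0542, 0.0709]
tcp_rot: [0.989, -0.147, -0.0, -0.001]
ft_force: [5.6, -1.8, 1.0]
grip_width: 0.06
grip_force: 67.0
```

Call:
send_rows:
  steps: [0,0,0,0.001,0,0,0,0.85,0,0,0,0,0,0,0.9,0,0,0,0,0,0,0.9,0,0,0,0,0,0,0.9,0,0,-0.01,0,0,0,0.9,0,0,-0.02,0,0,0,0.9,0,0,-0.03,0,0,0,0.9,0,0,-0.04,0,0,0,0.9,0,0,-0.04,0,0,0]

```text
clock: 19.4
ee_pos: [0.512, -0.0543, 0.2115]
tcp_rot: [0.989, -0.147, -0.001, -0.001]
ft_force: [1.0, -0.7, -0.9]
grip_width: 0.0766
grip_force: 0.0
```

```bash
python3 - <<'E'
from h import *
im=cv2.cvtColor(robot.read_camera('wrist'),cv2.COLOR_RGB2BGR); cv2.imwrite('pics/w5.png',im)
p,M=here(); N=tilt(.10); b=bar(.008); 
rows(.45,[(tcp(b,N)+.12*Z,N,10),(tcp(b,N)+.05*Z,N,3)])
E
```

```text
CALL [0.45,0.015,0.0,0.0049,-0.44,0.42,-8.98,0.45,0.0148,0.0023,0.005,-0.44,0.42,-8.98,0.45,0.0142,0.0045,0.0051,-0.44,0.42,-8.98,0.45,0.0133,0.0067,0.0053,-0.44,0.42,-8.98,0.45,0.012,0.0086,0.0054,-0.44,0.42,-8.98,0.45,0.0105,0.0103,0.0056,-0.44,0.42,-8.98,0.45,0.0087,0.0118,0.0058,-0.44,0.42,-8.98,0.45,0.0067,0.0129,0.0059,-0.44,0.42,-8.98,0.45,0.0046,0.0138,0.006,-0.44,0.42,-8.98,0.45,0.0023,0.0143,0.0062,-0.44,0.42,-8.98,0.45,0.0,-0.0023,0.0232,0.0,0.0,0.0,0.45,0.0,-0.0023,0.0232,0.0,0.0,0.0]
CALL [0.45,0.0,-0.0024,0.0233,0.0,0.0,0.0]
```

View pics/w5.png

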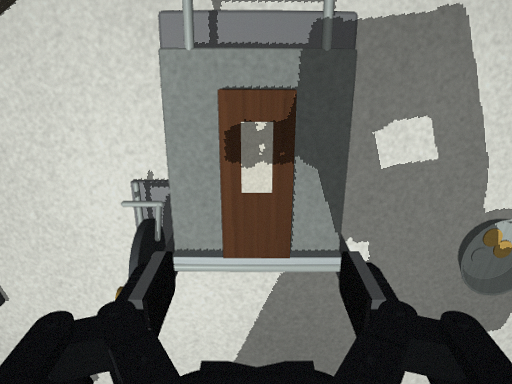

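The book lies straight on the board at (258,172), with its lower end against the ledge at (258,258). Going back to the bar.

Call:
send_rows:
  steps: [0.45,0.015,0,0.005,-0.4,0.4,-9,0.45,0.015,0.0025,0.005,-0.4,0.4,-9,0.45,0.014,0.0045,0.005,-0.4,0.4,-9,0.45,0.0135,0.0065,0.005,-0.4,0.4,-9,0.45,0.012,0.0085,0.0055,-0.4,0.4,-9,0.45,0.0105,0.0105,0.0055,-0.4,0.4,-9,0.45,0.0085,0.012,0.006,-0.4,0.4,-9,0.45,0.0065,0.013,0.006,-0.4,0.4,-9,0.45,0.0045,0.014,0.006,-0.4,0.4,-9,0.45,0.0025,0.0145,0.006,-0.4,0.4,-9,0.45,0,0,0,0,0,0]

```text
clock: 20.82
ee_pos: [0.6561, -0.0983, 0.1603]
tcp_rot: [0.802, 0.595, 0.026, 0.035]
ft_force: [0.4, 0.0, 0.9]
grip_width: 0.0383
grip_force: 0.0
```

```bash
python3 - <<'E'
from h import *
report(); N=tilt(.10); b=bar(.008); print(here()[0],tcp(b,N))
rows(.45,[(tcp(b,N)+.05*Z,N,4),(tcp(b,N),N,4)])
E
```

```text
clock 20.825 r 0.2691 th 0.438 yoff -0.0008 tilt 0.087 F [0.4 0.  0.9] j [-0.19  0.53  1.71 -0.01  0.81  0.11]
[ 0.65605836 -0.09834895  0.16030303] [ 0.65780112 -0.09808336  0.0480549 ]
CALL [0.45,0.0002,-0.001,0.0155,-0.19,-0.02,0.03,0.45,0.0002,-0.001,0.0155,-0.19,-0.02,0.03,0.45,0.0002,-0.001,0.0156,-0.19,-0.02,0.03,0.45,0.0001,-0.0011,0.0155,-0.19,-0.02,0.03,0.45,0.0,-0.0013,0.0124,0.0,-0.0,0.0,0.45,0.0,-0.0012,0.0125,0.0,-0.0,0.0,0.45,0.0,-0.0013,0.0124,0.0,-0.0,0.0,0.45,0.0,-0.0012,0.0125,0.0,-0.0,0.0]
```

Call:
send_rows:
  steps: [0.45,0,-0.0015,0.0155,-0.2,0,0,0.45,0,-0.0015,0.0155,-0.2,0,0,0.45,0,-0.0015,0.0155,-0.2,0,0,0.45,0,-0.001,0.0155,-0.2,0,0,0.45,0,-0.001,0.0125,0,0,0,0.45,0,-0.0015,0.0125,0,0,0,0.45,0,-0.001,0.0125,0,0,0,0.45,0,-0.0015,0.0125,0,0,0,0.45,0,0,0,0,0,0,0,0,0,0,0,0,0,0,0,0,0,0,0,0,0,0,0,0,0,0]

```text
$.steps: bad value
```

Call:
send_rows:
  steps: [0,0,0,0,0,0,0,0,0,0,0,0,0,0]

```text
clock: 21.08
ee_pos: [0.6555, -0.0979, 0.1608]
tcp_rot: [0.803, 0.595, 0.026, 0.035]
ft_force: [-0.6, 0.1, 0.9]
grip_width: 0.0026
grip_force: 0.0
```

```bash
python3 - <<'E'
from h import *
report(); p,M=here(); print(p-.019*M[:,2])
f=lambda t: .10+.5*t
rows(0,[(tcp(bar(t),tilt(f(t))),tilt(f(t)),1) for t in np.linspace(0.01,.54,17)[1:]],start=(tcp(bar(.01),tilt(.10)),tilt(.10)))
E
```

```text
clock 21.075 r 0.2687 th 0.441 yoff -0.0005 tilt 0.087 F [-0.6  0.1  0.9] j [-0.19  0.53  1.71 -0.01  0.81  0.11]
[ 0.65388746 -0.09743737  0.17970091]
CALL [0,-0.0,0.001,-0.0081,-1.24,-0.0,-0.0,0,-0.0,0.0008,-0.0081,-0.94,-0.0,-0.0,0,-0.0,0.0007,-0.0081,-0.95,-0.0,-0.0,0,-0.0,0.0006,-0.0081,-0.95,0.0,-0.0,0,-0.0,0.0004,-0.0081,-0.95,0.0,-0.0,0,-0.0,0.0002,-0.0082,-0.95,0.0,-0.0,0,-0.0,0.0002,-0.0081,-0.95,0.0,0.0,0,-0.0,-0.0,-0.0081,-0.95,0.0,0.0,0,-0.0,-0.0001,-0.0081,-0.95,0.0,0.0,0,-0.0,-0.0003,-0.0081,-0.95,0.0,0.0,0,-0.0,-0.0004,-0.0081,-0.95,0.0,0.0,0,-0.0,-0.0005,-0.0081,-0.94,0.0,0.0]
CALL [0,-0.0,-0.0007,-0.008,-0.95,-0.0,0.0,0,-0.0,-0.0008,-0.0081,-0.95,-0.0,0.0,0,-0.0,-0.0009,-0.008,-0.95,-0.0,0.0,0,-0.0,-0.001,-0.008,-0.95,-0.0,0.0]
```

The call had too many rows and was refused, so the fingers only shut in mid-air. I'll reopen and redo it.

Call:
send_rows:
  steps: [0.45,0,0,0,0,0,0,0.45,0,0,0,0,0,0,0.45,0,-0.0015,0.0155,-0.2,0,0,0.45,0,-0.0015,0.0155,-0.2,0,0,0.45,0,-0.0015,0.0155,-0.2,0,0,0.45,0,-0.001,0.0155,-0.2,0,0]

```text
clock: 21.82
ee_pos: [0.6557, -0.0981, 0.0965]
tcp_rot: [0.802, 0.595, 0.03, 0.04]
ft_force: [0.7, 0.4, 0.0]
grip_width: 0.0384
grip_force: 0.0
```

Call:
send_rows:
  steps: [0.45,0,-0.001,0.0125,0,0,0,0.45,0,-0.0015,0.0125,0,0,0,0.45,0,-0.001,0.0125,0,0,0,0.45,0,-0.0015,0.0125,0,0,0,0.45,0,0,0,0,0,0]

```text
clock: 22.45
ee_pos: [0.6555, -0.098, 0.0467]
tcp_rot: [0.802, 0.595, 0.03, 0.04]
ft_force: [-0.5, 0.0, 0.4]
grip_width: 0.0381
grip_force: 0.0
```

Call:
send_rows:
  steps: [0,0,0,0,0,0,0,0,0,0,0,0,0,0,0,0,0,0,0,0,0,0,0,0,0,0,0,0]

```text
clock: 22.95
ee_pos: [0.6559, -0.0979, 0.0483]
tcp_rot: [0.802, 0.595, 0.031, 0.04]
ft_force: [-4.3, 2.2, 5.8]
grip_width: 0.0101
grip_force: 58.7
```

```bash
python3 -c "
from h import *
report(); p,M=here(); print(p-.019*M[:,2])"
```

```text
clock 22.95 r 0.2431 th 0.009 yoff -0.0004 tilt 0.101 F [-4.3  2.2  5.8] j [-0.19  0.67  1.79 -0.02  0.58  0.12]
[ 0.65402886 -0.09738675  0.06724362]
```

Call:
send_rows:
  steps: [0,0,0.001,-0.008,-1,0,0,0,0,0.001,-0.008,-1,0,0,0,0,0.0005,-0.008,-1,0,0,0,0,0.0005,-0.008,-1,0,0,0,0,0.0005,-0.008,-1,0,0,0,0,0,-0.008,-1,0,0,0,0,0,-0.008,-1,0,0,0,0,0,-0.008,-1,0,0,0,0,0,-0.008,-1,0,0,0,0,-0.0005,-0.008,-1,0,0,0,0,-0.0005,-0.008,-1,0,0,0,0,-0.0005,-0.008,-1,0,0]

```text
clock: 24.45
ee_pos: [0.641, -0.0934, 0.143]
tcp_rot: [0.793, 0.589, 0.094, 0.125]
ft_force: [5.5, 1.6, -3.5]
grip_width: 0.0097
grip_force: 58.3
```

```bash
python3 -c "
from h import *
report()"
```

```text
clock 24.45 r 0.2433 th 0.406 yoff -0.0005 tilt 0.314 F [ 5.5  1.6 -3.5] j [-0.17  0.46  1.96 -0.09  0.41  0.2 ]
```

Call:
send_rows:
  steps: [0,0,-0.001,-0.0085,-1,0,0,0,0,-0.001,-0.0085,-1,0,0,0,0,-0.0015,-0.0085,-1,0,0,0,0,-0.0015,-0.0085,-1,0,0,0,0,0,0,0,0,0]

```text
clock: 25.08
ee_pos: [0.6269, -0.089, 0.1748]
tcp_rot: [0.788, 0.585, 0.115, 0.154]
ft_force: [8.3, -0.3, 0.4]
grip_width: 0.01
grip_force: 58.8
```

```bash
python3 -c "
from h import *
report()"
```

```text
clock 25.075 r 0.2435 th 0.551 yoff -0.0004 tilt 0.387 F [ 8.3 -0.3  0.4] j [-0.16  0.38  2.03 -0.14  0.35  0.25]
```

Call:
send_rows:
  steps: [0,0,0.0005,0.004,0,0,0,0,0,0.0005,0.004,0,0,0,0,0,0.0005,0.004,0,0,0,0,0,0.0005,0.004,0,0,0,0,0,0.0005,0.002,0,0,0,0,0,0,0,0,0,0]

```text
clock: 25.82
ee_pos: [0.6354, -0.0916, 0.1583]
tcp_rot: [0.788, 0.585, 0.115, 0.153]
ft_force: [5.0, 2.5, 4.1]
grip_width: 0.0098
grip_force: 59.3
```

```bash
python3 -c "
from h import *
report()"
```

```text
clock 25.825 r 0.2432 th 0.473 yoff -0.0004 tilt 0.385 F [5.  2.5 4.1] j [-0.16  0.42  2.02 -0.15  0.32  0.26]
```

Call:
send_rows:
  steps: [0.2,0,0,0,0,0,0,0.45,0,0,0,0,0,0,0.45,0,0,0,0,0,0,0.45,0,0,0,0,0,0,0.45,0,0,-0.01,0,0,0,0.45,0,0,-0.015,0,0,0,0.45,0,0,-0.025,0,0,0,0.45,0,0,-0.03,0,0,0,0.45,0,0,-0.03,0,0,0,0.45,0,0,-0.03,0,0,0]

```text
clock: 27.08
ee_pos: [0.583, -0.0762, 0.2886]
tcp_rot: [0.788, 0.585, 0.114, 0.152]
ft_force: [0.7, 0.3, -0.4]
grip_width: 0.0383
grip_force: 0.0
```

```bash
python3 - <<'E'
from h import *
report()
im={n:cv2.cvtColor(robot.read_camera(n),cv2.COLOR_RGB2BGR) for n in('scene','top')}
c=robot.camera_params('scene');K=np.array([[c['fx'],0,c['cx']],[0,c['fy'],c['cy']],[0,0,1]])
for th,col in((.31,(255,0,0)),(.47,(0,0,255)),(.63,(0,255,0))):
    b=HINGE+.245*(np.cos(th)*S+np.sin(th)*Z)+.002*Z
    print(th,cv2.projectPoints(np.array([b-.055*SY,b+.055*SY]),c['rvec'],c['tvec'],K,c['D'])[0].reshape(-1,2).round(1).tolist())
s=im['scene'][110:265,150:350]
cv2.imwrite('pics/fin.png',np.hstack([cv2.resize(s,(400,300),interpolation=cv2.INTER_CUBIC),cv2.resize(im['top'],(400,300),interpolation=cv2.INTER_AREA)]))
t0=cv2.imread('pics/top0.png').astype(int); 
for n,p in(('calc',(129,201)),('stapler',(339,138)),('dish',(338,258)),('notesA',(216,112)),('notesB',(286,111)),('cup',(146,126)),('stamp',(148,271))):
    x,y=p; print(n,abs(t0[y-20:y+20,x-20:x+20]-im['top'][y-20:y+20,x-20:x+20]).mean().round(1),end=' ')
E
```

```text
clock 27.075 r 0.2905 th 0.980 yoff -0.0010 tilt 0.381 F [ 0.7  0.3 -0.4] j [-0.15  0.16  1.99 -0.09  0.61  0.21]
0.31 [[246.6, 212.1], [287.7, 197.3]]
0.47 [[243.1, 196.2], [285.0, 181.9]]
0.63 [[238.5, 179.5], [281.0, 165.8]]
calc 13.4 stapler 14.1 dish 28.5 notesA 15.3 notesB 15.2 cup 11.9 stamp 48.7
```

View pics/fin.png

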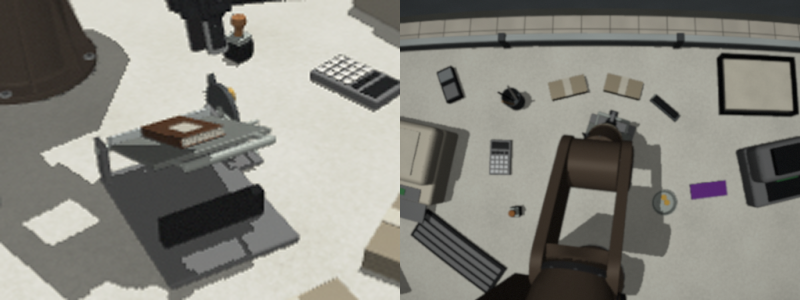

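The bar appears at about (242,194) to (286,181) in full-frame pixels, which matches the third notch at 0.47 rad. The book lies on the board, the other things are where they were, and the gripper is clear of everything.

```bash
python3 -c "
from workcell import robot
print(robot.sign_off())"
```

```text
the job is handed in; nothing more can be done
None
```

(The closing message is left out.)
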